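# Load the paprika cartridge into the spice dispenser and index it one click

## Task

Put the red paprika cartridge into the empty cup of the spice dispenser and, pressing only lightly, turn it until its slotted foot drops over the hidden drive blade and it sits fully home on the cup's floor. Then turn the dispenser's wheel by its orange bar one click clockwise (seen from above), no farther and never backwards, so that the cartridge stands at the steel chute, and let go. Leave everything else where it stands.

Things in the scene. Friction and masses are not known exactly. Their poses are not given: they have to be found in the camera images.
- paprika: Loose upright spice cartridge, red cylinder with white cap, 40 mm in diameter (cap 40.6 mm), 80 mm tall, about 0.1 kg (cap: 60 to 80 mm up). Origin: centre of its underside, z up. The foot's lowest 8.5 mm are four black lugs (within the 40 mm diameter) that leave a cross of two slots, 8.5 mm wide, along its x and y axes, right across the foot, so it fits the drive blade every quarter turn.
- turmeric: Bystander: same cartridge in yellow. Origin: centre of its underside.
- herbs: Bystander: same cartridge in green. Origin: centre of its underside.
- pocket (a point): Centre of the floor of the wheel's one empty cup (38 mm above the table), 75 mm from the wheel's axis; z up, its x axis points from the cup to the wheel's axis. The grey cup is 42.4 mm wide inside, 57 mm outside; its rim is 31 mm above the floor, the top 9 mm flared to 52 mm.
- blade_top (a point): Top of the drive blade (30 by 6 mm) standing 7 mm above the middle of the cup's floor, sprung: it yields 2 N, then 2.5 N/mm for 3 mm, then is hard. Its angle about the vertical is random, NOT measured (this frame has the wheel's axes); it turns only under 0.4 N m. An unmatched cartridge is held 4 to 7 mm up; within 0.1 rad of a match it goes home. Fragile: 40 N of pressing or wedging breaks it.
- turn_bar (a point): Centre of the orange grip bar on the wheel's axis, 137 mm above the table: 52 mm long (along this frame's y), 12 mm thick (along x), 26 mm high, on a 16 mm post. Turns with the wheel; z up.
- wheel (a joint): Angle of the wheel in rad, 0 at the start (loading position), growing clockwise seen from above. A sprung roller makes it click every 1.047 rad (60 degrees): it takes about 0.2 to 0.4 N m to turn, hardest at the start of the click; past half way it is drawn on into the next click and centres itself there when let go.
- dispenser: Fixed black round foot of the dispenser, 210 mm wide. Origin: centre of its underside. At wheel angle 0 the empty cup lies on its -x side, over a yellow block at the rim; the steel chute (60 by 50 mm, 22 mm tall) stands 130 mm from the axis, one click clockwise from there. The wheel's five other cups, 75 mm centre to centre, hold fixed black-capped cartridges, tops 118 mm above the table.
- mug: Bystander: blue mug, 80 mm wide, 90 mm tall. Origin: centre of its underside.

How it is judged:
By the outcome, as a careful person would: the job done as asked, in the order asked, and still so for the second after the job is handed in, with the robot touching nothing.
It also fails if it takes over 72 s, if anything falls off the work surface, if the arm or the gripper's body presses on something with over 40 N, if the wrist force passes 120 N, or if a joint passes its speed limit or range.

## Robot

A 6-joint arm with a two-finger parallel gripper is mounted at the origin on the work surface. World frame = base frame: x ahead of the robot, y to its left, z up, the work surface at z = 0. Lengths are in m, angles in rad, forces in N, time in s.
With the tool pointing down it reaches from about 0.425 to 0.925 m from the base axis. Payload 12.5 kg.
Tool frame: the origin (TCP) lies at the very end of the fingers, on their centre line; the grasp point (between the pads) lies 19 mm behind it; z points along the fingers, y is the line along which they close (so a half turn about z gives the same grasp; the last joint's range is limited). The gripper opens to 85 mm and grips with 20 to 120 N. Pads are 22 mm wide; open, the fingers measure 114 mm over their backs; the gripper's body (76 mm by 85 mm) begins 54 mm behind the grasp point. The pads swing forward as they close: fully open they stand 13 mm farther back than shut.
Start: joints at [1.097, 0.491, 1.559, -0, 1.092, -0.106], TCP at [0.225, 0.583, 0.231] pointing down, gripper open.
Joint ranges: [-3.1, 3.1], [-0.84, 2.19], [0.05, 2.79], [-1.13, 4.28], [0.06, 2.93], [-2.69, 2.69]. Speed limits (rad/s): [2.22, 2.22, 2.79, 3.14, 3.14, 3.14].

## Interface

Orientations are given as a unit quaternion [x, y, z, w].
In Python, from station import manip, capture gives the robot as it stands.
- The arm moves only by the shell command python3 -m handwheel 'ROWS' [OPENING]. ROWS is JSON, a list of rows, each a list of 2 entries, a list of its own where there are three numbers: the shift along the world's x, y, z in cm, then the turn about the world's z in degrees. In form: [[[tx, ty, tz], roll], ...]. A call has 1 to 5 rows; each row is the pose to reach, as a shift and turn from the pose commanded when the call began; what a row does not reach only later rows make up. A row lasts 1/8 s, in which the tool goes at most 62.5 mm and 10.7 degrees, less where a joint would pass 70% of its speed; a pose out of reach is approached as far as the arm can. A call with a gripper value outside its range is refused whole. OPENING is the opening, from 0 (shut) to 1 (fully open), set as the call begins (- or left out, the last holds). The fingers move at their own pace and stop on an object; the grip force is fixed at half the most. Time passes only in rows, so rows that repeat a pose let the fingers close. It gives the time, the measured TCP pose, the force, the opening and the grip force at its end, in the units of the state.
- manip.get_state(): the state, without advancing time (a new reading comes with each control period).
- capture(name): name is "scene" or "side" or "wrist"; returns a dict with "pixels" (400x640x3 uint8, blue, green, red), "vfov" (degrees; the focal length in pixels is half the picture's height over the tangent of half this angle, whatever the lens; pixels are square), "cx", "cy" (the principal point, pixels), "k1" (the pictures are not rectified: a ray, as slopes to the right and down, at radius r is drawn at 1 + k1 r^2 times it, then the intrinsics apply), "eye" and "attitude" of the camera in the world. Camera axes: x right, y down, z forward; pixel columns grow to the right and rows downward; lengths in m; the calibration is good to about 2 mm. A picture is of the moment at which its call begins. There is no depth.
- manip.close_job(): hands the job in; it is judged then, once.
The state is a dict: "time_s": time; "q": joint angles; "qd": joint speeds; "effort": joint torques, N m; "ee_pos": TCP position; "tool_rot": TCP orientation; "wrist_force": force on the tool from outside, world axes, zero at the start; "moment": the same for the moment, N m; "finger_gap": finger opening in m; "finger_force": force on a finger pad.
Only numpy, scipy, OpenCV 4.12 (cv2) and the standard library are available. Lean on these libraries where they do the work, as an engineer would, in place of code of your own. Each camera call takes 0.05 s, during which the arm holds its last target. There are 200 camera calls.

## Working session

There is one attempt and no reset: what is moved stays moved. The work goes in short steps, Python scripts to look and compute and a shell command to move; the robot and the scene stay as the last step left them, time stands still between calls to the robot, and variables do not carry over. Pictures are saved under pics/ and viewed, at most 11 in all, crops included, and the job is handed in when it is done.

```bash
ls; mkdir -p pics
cat > h.py <<'E'
import numpy as np, cv2, pickle
from scipy.spatial.transform import Rotation as R
from station import manip, capture
def snap(name, tag):
    c=capture(name); cv2.imwrite(f'pics/{tag}.png',c['pixels']); pickle.dump(c,open(f'pics/{tag}.pkl','wb')); return c
def load(tag): return pickle.load(open(f'pics/{tag}.pkl','rb'))
def rot(c):
    a=np.array(c['attitude'],float)
    return a if a.shape==(3,3) else R.from_quat(a).as_matrix()
def K(c):
    h,w=c['pixels'].shape[:2]; f=h/2/np.tan(np.radians(c['vfov'])/2)
    return np.array([[f,0,c['cx']],[0,f,c['cy']],[0,0,1.]])
def ray(c,uv):
    p=cv2.undistortPoints(np.array([[uv]],float),K(c),np.array([c['k1'],0,0,0.]))[0,0]
    d=rot(c)@np.array([p[0],p[1],1]); return np.array(c['eye']),d/np.linalg.norm(d)
def atz(c,uv,z):
    e,d=ray(c,uv); return e+d*(z-e[2])/d[2]
def proj(c,P):
    Rm=rot(c).T; P=np.atleast_2d(P).astype(float)
    return cv2.projectPoints(P,cv2.Rodrigues(Rm)[0],-Rm@np.array(c['eye']),K(c),np.array([c['k1'],0,0,0.]))[0][:,0]
def tri(obs):
    A=np.zeros((3,3));b=np.zeros(3)
    for c,uv in obs:
        e,d=ray(c,uv);M=np.eye(3)-np.outer(d,d);A+=M;b+=M@e
    x=np.linalg.solve(A,b); return x,[proj(c,x)[0]-uv for c,uv in obs]
E
python3 - <<'E'
from h import *
for n in ('scene','side','wrist'):
    c=snap(n,n+'0'); print(n,{k:v for k,v in c.items() if k!='pixels'})
print(manip.get_state())
a=np.vstack([load('scene0')['pixels'],load('side0')['pixels']]);
E
```

```text
pics
scene {'vfov': 42.8879578307163, 'cx': 312.0385245857554, 'cy': 208.6413590194897, 'k1': 0.052501182522875195, 'eye': array([1.62679   , 0.11569467, 0.91710757]), 'attitude': array([ 0.61841787,  0.64059401, -0.33628919, -0.30677065])}
side {'vfov': 52.727460762174715, 'cx': 315.1261188857031, 'cy': 195.6420988035565, 'k1': -0.05116194619544799, 'eye': array([ 0.09754143, -0.59798581,  0.69835993]), 'attitude': array([ 0.85582912, -0.27267091,  0.1236646 , -0.42179873])}
wrist {'vfov': 60.52525752331526, 'cx': 321.65956231754836, 'cy': 205.3192272597863, 'k1': 0.008295038526447834, 'eye': array([0.14559072, 0.61351003, 0.3739468 ]), 'attitude': array([0.81306196, 0.55824964, 0.09322924, 0.13636673])}
{'time_s': 0.15, 'q': array([ 1.09737654e+00,  4.91450718e-01,  1.55929990e+00,  6.88992740e-06,
        1.09168136e+00, -1.05573974e-01]), 'qd': array([ 0.00063585, -0.00164488, -0.00059111,  0.00203065,  0.00171792,
       -0.00018714]), 'effort': array([ 8.08275163e-04, -6.18713021e+01, -2.61686915e+01, -1.00962520e-04,
        3.31106610e-03,  6.36288291e-06]), 'ee_pos': array([0.22464612, 0.58306823, 0.23084686]), 'tool_rot': array([ 1.82889261e-01,  9.83133430e-01, -4.01328727e-04, -1.22730872e-04]), 'wrist_force': array([ 0.51128779, -0.27059499, -0.47147324]), 'moment': array([-0.01600477, -0.00619525,  0.06324181]), 'finger_force': 0.0, 'finger_gap': 0.08567790039933511}
```

View pics/scene0.png

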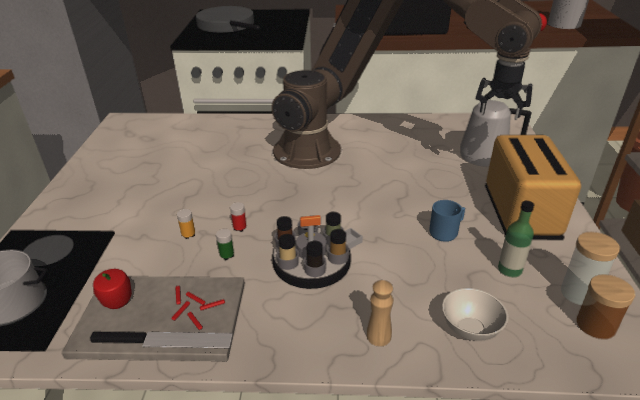

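View pics/side0.png

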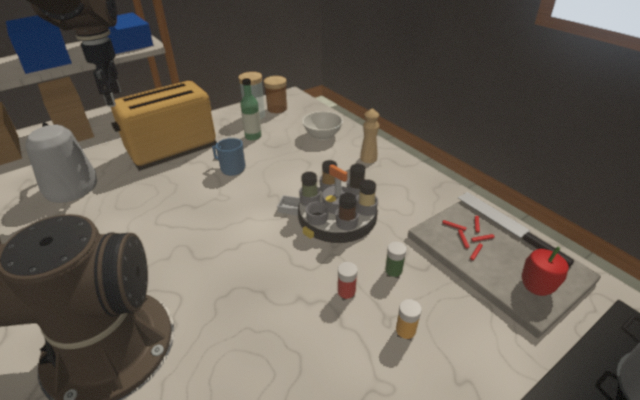

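The scene view shows paprika at about (238,217), turmeric at (187,224), herbs at (225,245), and the orange bar at (311,221). The side view shows paprika at (347,281), the empty cup at (317,212) and the bar at (338,172). I'll enlarge both for precise picks.

Run:
```python
from h import *
a=cv2.resize(load('scene0')['pixels'][190:290,170:370],None,fx=4,fy=4,interpolation=cv2.INTER_CUBIC)
b=cv2.resize(load('side0')['pixels'][150:350,270:430],None,fx=3,fy=3,interpolation=cv2.INTER_CUBIC)
cv2.imwrite('pics/m1.png',np.vstack([a[:, :800]]));
m=np.zeros((600,800,3),np.uint8); m[:,:480]=b; m[:240,480:]=cv2.resize(load('wrist0')['pixels'],(320,200)).repeat(1,0)[:0] if 0 else 0
m[:200,480:]=cv2.resize(load('wrist0')['pixels'],(320,200))
cv2.imwrite('pics/m2.png',m)
```

```text
(no output)
```

View pics/m1.png

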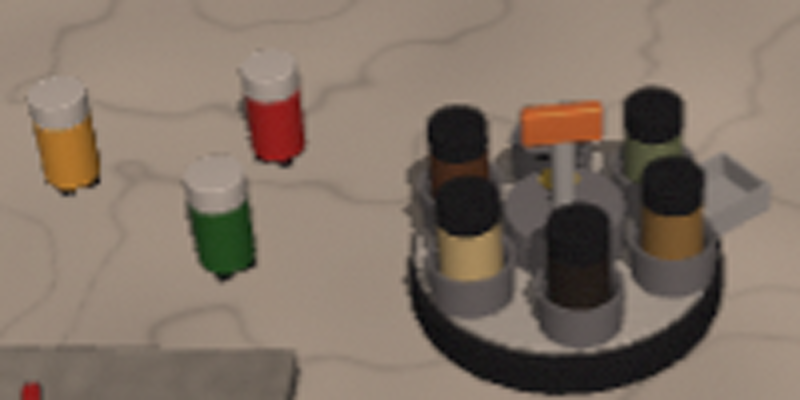

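View pics/m2.png

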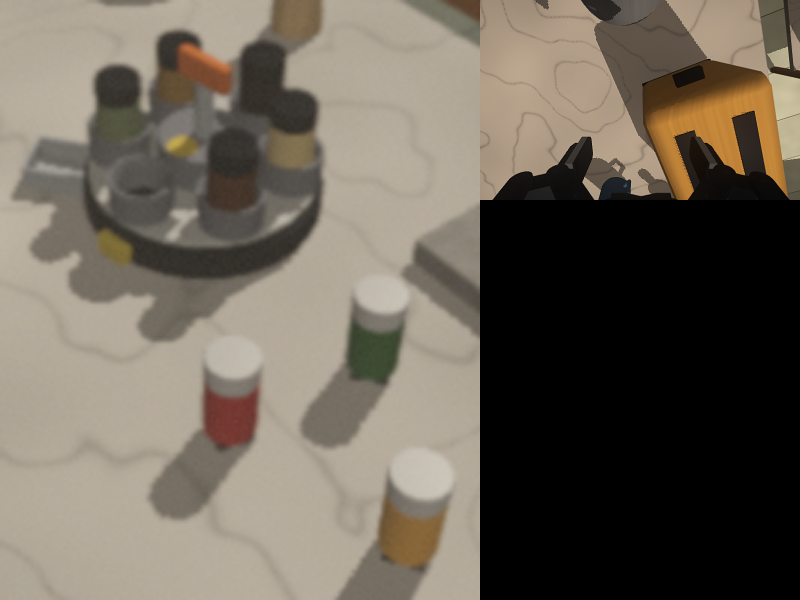

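```bash
cat > m.py <<'E'
from h import *
S=load('scene0');D=load('side0')
s=lambda x,y:(S,np.array([170+(x+.5)/4-.5,190+(y+.5)/4-.5])); d=lambda x,y:(D,np.array([270+(x+.5)/3-.5,150+(y+.5)/3-.5]))
for n,p,q in [('pap',(268,60),(235,357)),('tur',(57,90),(423,475)),('herb',(215,168),(381,295)),('bar',(562,125),(204,72)),
 ('A',(457,118),(234,140)),('B',(653,100),(117,80)),('C',(672,170),(178,43)),('D',(468,192),(296,103)),('E',(578,217),(263,55))]:
    x,r=tri([s(*p),d(*q)]); print(n,x.round(4),np.round(r,1).tolist())
print('cup side',atz(*d(142,180),.069))
E
python3 m.py
```

```text
pap [ 0.4576 -0.1747  0.0814] [[-0.5, 0.3], [-0.7, -0.4]]
tur [ 0.4923 -0.3172  0.0794] [[-0.4, 0.1], [-0.5, -0.3]]
herb [ 0.5789 -0.1894  0.08  ] [[-0.4, 0.2], [-0.5, -0.3]]
bar [0.5985 0.0442 0.1339] [[-0.2, 0.1], [-0.2, -0.1]]
A [ 0.5738 -0.0263  0.1196] [[-0.3, 0.2], [-0.3, -0.2]]
B [0.5487 0.1002 0.1161] [[-0.6, 0.5], [-0.6, -0.5]]
C [0.6225 0.1136 0.1167] [[-0.4, 0.4], [-0.4, -0.3]]
D [ 0.647  -0.0137  0.1167] [[-0.7, 0.5], [-0.7, -0.5]]
E [0.67   0.056  0.1167] [[-0.6, 0.5], [-0.6, -0.4]]
cup side [0.52252029 0.02504735 0.069     ]
```

Triangulated heights agree with the text: caps are at about 80 mm, black caps at about 117 mm and the bar at about 134 mm. The wheel's axis is about (0.598, 0.0435), its x axis is at about 10.6° and the empty cup is at about (0.524, 0.030). Next I move over it and check from near.

```bash
python3 -m handwheel '[[[21,-22,4],-35],[[21,-22,4],-35],[[21,-22,4],-35],[[21,-22,4],-35],[[21,-22,4],-35]]' 
python3 -m handwheel '[[[9,-30,-2],-34],[[9,-30,-2],-34],[[9,-30,-2],-34],[[9,-30,-2],-34],[[9,-30,-2],-34]]'
python3 -m handwheel '[[[0,0,0],0],[[0,0,0],0]]'
python3 -c "
from h import *
snap('wrist','w1')"
python3 -m handwheel '[[[0,-9,0],0],[[0,-9,0],0],[[0,-9,0],0],[[0,-9,0],0]]'
python3 -c "
from h import *
snap('wrist','w2')"
python3 -m handwheel '[[[-6.7,-15,-5],0],[[-6.7,-15,-5],0],[[-6.7,-15,-5],0],[[-6.7,-15,-5],0],[[-6.7,-15,-5],0]]'
python3 - <<'E'
from h import *
snap('wrist','w3')
a=np.vstack([np.hstack([cv2.resize(load(t)['pixels'],(400,250)) for t in ('w1','w2')]),np.hstack([cv2.resize(load('w3')['pixels'],(400,250)),np.zeros((250,400,3),np.uint8)])])
cv2.imwrite('pics/m3.png',a); print(manip.get_state())
E
```

```text
time_s: 0.78
ee_pos: [0.4359, 0.3615, 0.2716]
tool_rot: [0.471, 0.882, 0.0, 0.0]
wrist_force: [1.1, 0.7, -0.3]
finger_gap: 0.0854
finger_force: 0.0
time_s: 1.4
ee_pos: [0.5246, 0.0625, 0.2513]
tool_rot: [0.708, 0.706, 0.0, 0.0]
wrist_force: [0.1, -0.3, -0.6]
finger_gap: 0.0855
finger_force: 0.0
time_s: 1.65
ee_pos: [0.5241, 0.0646, 0.2513]
tool_rot: [0.708, 0.706, -0.0, -0.0]
wrist_force: [0.4, 0.0, -0.0]
finger_gap: 0.0853
finger_force: 0.0
time_s: 2.2
ee_pos: [0.5242, -0.024, 0.2515]
tool_rot: [0.707, 0.707, 0.0, -0.0]
wrist_force: [0.5, 0.3, -0.0]
finger_gap: 0.0852
finger_force: 0.0
time_s: 2.88
ee_pos: [0.4578, -0.1746, 0.2016]
tool_rot: [0.707, 0.707, 0.0, 0.0]
wrist_force: [0.9, -0.1, 0.3]
finger_gap: 0.0855
finger_force: 0.0
{'time_s': 2.925, 'q': array([-4.98780309e-01,  3.37646057e-01,  1.91817048e+00,  2.44682799e-04,
        8.85102498e-01, -4.99147508e-01]), 'qd': array([ 0.00784188, -0.00238408,  0.00014856, -0.00094418, -0.0008552 ,
       -0.00365317]), 'effort': array([-9.13724620e-01, -4.67673540e+01, -2.19683629e+01, -1.79802248e-02,
       -5.08283803e-03,  1.19857701e-03]), 'ee_pos': array([ 0.45795937, -0.17436182,  0.20175566]), 'tool_rot': array([7.07031665e-01, 7.07181803e-01, 1.86016769e-04, 2.96326196e-04]), 'wrist_force': array([ 0.49504155, -0.42928143, -0.47155382]), 'moment': array([-0.01123362,  0.0485291 ,  0.00551278]), 'finger_force': 0.0, 'finger_gap': 0.08519865492246914}
```

View pics/m3.png

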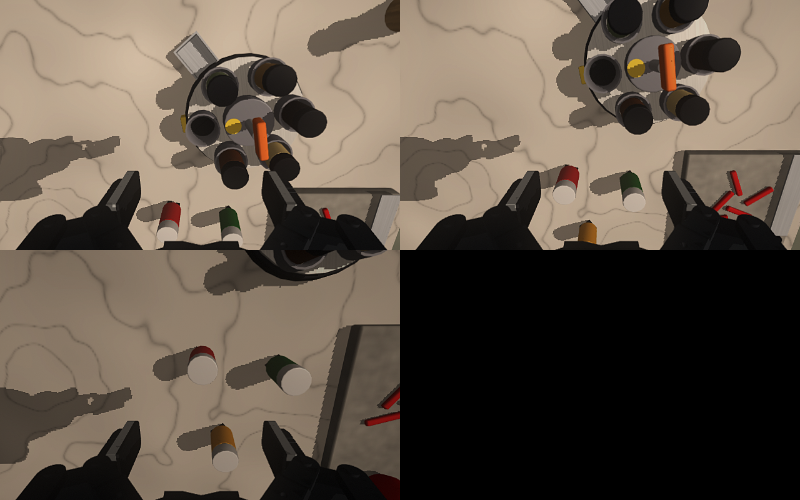

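w3 shows the paprika cap at about (203,365 of the montage), and w1 and w2 show the empty cup at (203,126) and (603,72). I'll enlarge these with predicted circles overlaid.

```bash
cat > ov.py <<'E'
from h import *
def circ(x,y,z,r): 
    t=np.linspace(0,2*np.pi,90); return np.c_[x+r*np.cos(t),y+r*np.sin(t),0*t+z]
def overlay(tag,curves,ctr,half,f):
    c=load(tag); u,v=int(ctr[0]-half),int(ctr[1]-half); u=max(u,0);v=max(v,0)
    im=cv2.resize(c['pixels'][v:v+2*half,u:u+2*half],None,fx=f,fy=f,interpolation=cv2.INTER_CUBIC)
    for P,col in curves:
        q=((proj(c,P)-[u,v]+.5)*f-.5); cv2.polylines(im,[np.round(q*8).astype(np.int32)],False,col,1,cv2.LINE_AA,3)
    print(tag,'origin',u,v,im.shape); return im
E
python3 - <<'E'
from ov import *
cup=(.5243,.0297); ax=(.598,.0435); th=np.radians(10.6)
def bar():
    w=np.array([[6,-26],[6,26],[-6,26],[-6,-26],[6,-26]])/1e3
    return np.c_[ax[0]+w@[np.cos(th),-np.sin(th)],ax[1]+w@[np.sin(th),np.cos(th)],0*w[:,0]+.15]
cv=[(circ(*cup,.069,.0285),(0,255,0)),(circ(*cup,.069,.026),(255,255,0)),(bar(),(255,0,255))]
a=overlay('w1',cv,(360,200),60,3); b=overlay('w2',cv,(360,115),60,3)
c=overlay('w3',[(circ(.4576,-.1747,.08,.0203),(0,255,0))],(325,182),50,4)[:360,:400]
# also auto caps
for t,box in (('w3',(280,150,370,240)),):
    im=load(t)['pixels'].min(2).astype(int); u0,v0,u1,v1=box
    m=(im[v0:v1,u0:u1]>150).astype(np.uint8); n,l,s,ce=cv2.connectedComponentsWithStats(m); k=1+s[1:,4].argmax()
    print(t,s[k],ce[k]+[u0,v0],atz(load(t),ce[k]+[u0,v0],.08))
M=np.zeros((360,720+0,3),np.uint8); M=np.hstack([a,b]); 
M2=np.zeros((240,720,3),np.uint8); c2=cv2.resize(c[60:300,60:400],None,fx=1,fy=1); M2[:c2.shape[0],:c2.shape[1]]=c2
cv2.imwrite('pics/m4.png',np.vstack([M,M2]))
E
```

```text
w1 origin 300 140 (360, 360, 3)
w2 origin 300 55 (360, 360, 3)
w3 origin 275 132 (400, 400, 3)
w3 [63 30  2  2  2] [343.5 180.5] [ 0.47470002 -0.16064986  0.08      ]
```

View pics/m4.png

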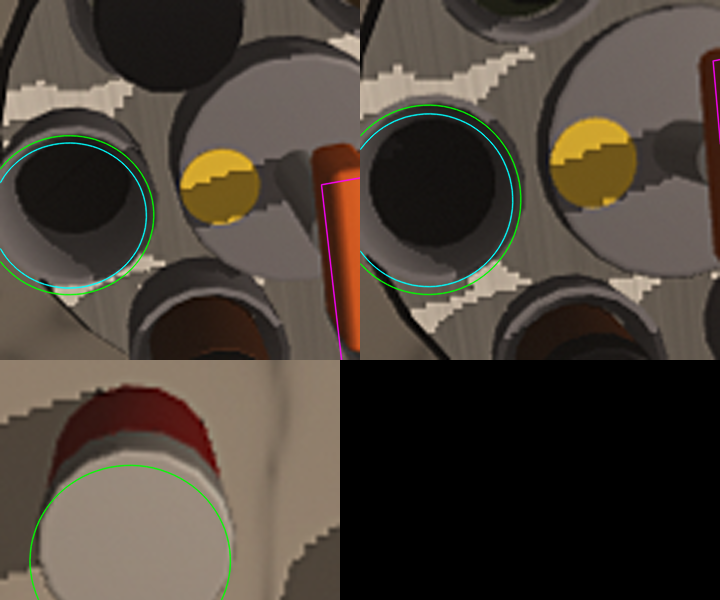

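Predictions sit within 2–3 mm of the picture. I'll grasp the cap, then regrasp it turned 90°, which centres the cartridge on the tool in both directions.

```bash
python3 - <<'E'
from h import *
c=load('w3'); g=cv2.cvtColor(c['pixels'],cv2.COLOR_BGR2HSV)
print(g[182,325],g[150,300],g[200,300])
m=((g[...,2]>g[182,325][2]-8)&(g[...,1]<g[182,325][1]+12)).astype(np.uint8); m[:, :270]=0;m[:,380:]=0;m[:140]=0;m[240:]=0
n,l,s,ce=cv2.connectedComponentsWithStats(m); k=l[182,325]
ct=max(cv2.findContours((l==k).astype(np.uint8),0,1)[0],key=len); e=cv2.fitEllipse(ct); print(s[k],e,atz(c,e[0],.08))
print('cupfloor w2',atz(load('w2'),(323.7,115.7),.038), 'w1',atz(load('w1'),(323.7,199.3),.038))
E
python3 -m handwheel '[[[0,0.1,-5],0],[[0,0.1,-10],0],[[0,0.1,-13],0],[[0,0.1,-15],0],[[0,0.1,-15],0]]'
python3 -m handwheel '[[[0,0,0],0],[[0,0,0],0],[[0,0,0],0],[[0,0,0],0],[[0,0,0],0]]' 0
python3 -m handwheel '[[[0,0,0],0],[[0,0,0],0],[[0,0,0],0]]' 0
```

```text
[ 15  50 153] [ 16  64 144] [ 15  67 107]
[ 301  170   47   45 1691] ((324.16845703125, 192.1841278076172), (44.498992919921875, 46.55375289916992), 98.26731872558594) [ 0.4593097  -0.17036734  0.08      ]
cupfloor w2 [0.52571401 0.033025   0.038     ] w1 [0.52560882 0.03305115 0.038     ]
time_s: 3.55
ee_pos: [0.4575, -0.1731, 0.0507]
tool_rot: [0.707, 0.707, -0.0, -0.001]
wrist_force: [-0.3, 1.1, -0.1]
finger_gap: 0.0854
finger_force: 0.0
time_s: 4.18
ee_pos: [0.4579, -0.1747, 0.0525]
tool_rot: [0.708, 0.707, 0.0, 0.001]
wrist_force: [0.6, 1.2, 8.0]
finger_gap: 0.0393
finger_force: 59.2
time_s: 4.55
ee_pos: [0.4579, -0.1747, 0.0525]
tool_rot: [0.708, 0.707, 0.0, 0.001]
wrist_force: [-0.2, 0.7, 7.3]
finger_gap: 0.039
finger_force: 59.2
```

```bash
python3 -m handwheel '[[[0,0,0],0],[[0,0,0],0],[[0,0,0.1],0]]' 0.8
python3 -m handwheel '[[[0,0,0],18],[[0,0,0],36],[[0,0,0],54],[[0,0,0],54],[[0,0,0],54]]'
python3 -m handwheel '[[[0,0,0],36],[[0,0,0],36],[[0,0,0],36],[[0,0,0],36],[[0,0,0],36]]'
python3 -m handwheel '[[[0,0,0],0],[[0,0,0],0],[[0,0,0],0],[[0,0,0],0],[[0,0,0],0]]' 0
python3 -c "
from h import *
snap('wrist','w4');snap('side','s4');snap('scene','c4');print(manip.get_state()['q'])"
```

```text
time_s: 4.92
ee_pos: [0.4573, -0.1745, 0.0524]
tool_rot: [0.708, 0.707, -0.0, -0.0]
wrist_force: [-0.2, 0.5, -0.5]
finger_gap: 0.0685
finger_force: 0.0
time_s: 5.55
ee_pos: [0.4573, -0.1745, 0.0524]
tool_rot: [0.309, 0.951, 0.0, -0.0]
wrist_force: [1.1, -0.2, -0.0]
finger_gap: 0.0684
finger_force: 0.0
time_s: 6.18
ee_pos: [0.4573, -0.1745, 0.0524]
tool_rot: [0.003, 1.0, 0.0, -0.0]
wrist_force: [-0.4, 0.4, -0.3]
finger_gap: 0.0681
finger_force: 0.0
time_s: 6.8
ee_pos: [0.4574, -0.1744, 0.0527]
tool_rot: [0.003, 1.0, 0.0, 0.0]
wrist_force: [-0.5, 2.0, 6.1]
finger_gap: 0.0391
finger_force: 59.6
[-4.99386640e-01  5.80224874e-01  2.05065886e+00  4.18129689e-04
  5.10647898e-01 -2.06369379e+00]
```

Run:
```python
from h import *
def red(t,box):
    u0,v0,u1,v1=box; h=cv2.cvtColor(load(t)['pixels'],cv2.COLOR_BGR2HSV)[v0:v1,u0:u1].astype(int)
    m=((h[...,0]<8)|(h[...,0]>172))&(h[...,1]>110)&(h[...,2]>40); ys,xs=np.nonzero(m); 
    low=ys>np.percentile(ys,50); return len(xs),round(xs[low].mean()+u0,2),ys.max()+v0,round(xs.mean()+u0,2),round(ys.mean()+v0,2)
for a,b,box in (('scene0','c4',(225,205,255,240)),('side0','s4',(330,270,365,302))):
    print(a,red(a,box),b,red(b,box))
```

```text
scene0 (198, np.float64(238.93), np.int64(230), np.float64(238.75), np.float64(221.8)) c4 (205, np.float64(238.57), np.int64(230), np.float64(238.1), np.float64(221.57))
side0 (239, np.float64(346.25), np.int64(298), np.float64(346.37), np.float64(289.22)) s4 (200, np.float64(346.28), np.int64(298), np.float64(345.4), np.float64(290.41))
```

```bash
python3 -m handwheel '[[[0,0,4],0],[[0,0,10],0],[[2,6,10],0],[[4,12,10],0],[[6.67,18,10],0]]'
python3 -m handwheel '[[[0,2.44,0],0],[[0,2.44,0],0],[[0,2.44,0],0],[[0,2.44,0],0]]'
python3 - <<'E'
from ov import *
snap('side','s5');snap('scene','c5');snap('wrist','w5'); st=manip.get_state(); print(st['ee_pos'],st['wrist_force'],st['finger_gap'],st['q'])
x,y,z=st['ee_pos']; f=z-.0527
cup=(.5241,.0300)
cv=[(circ(*cup,.069,.0285),(0,255,0)),(circ(x,y,f,.02),(255,255,0)),(circ(x,y,f+.0085,.02),(255,0,255))]
cc=load('side5') if 0 else load('s5')
a=overlay('s5',cv,proj(load('s5'),[x,y,.09])[0],32,6); b=overlay('c5',cv,proj(load('c5'),[x,y,.09])[0],32,6)
cv2.imwrite('pics/m5.png',np.hstack([a,b]))
E
```

```text
time_s: 7.58
ee_pos: [0.5224, 0.003, 0.1526]
tool_rot: [0.004, 1.0, -0.0, 0.0]
wrist_force: [0.5, -0.1, -0.8]
finger_gap: 0.0388
finger_force: 60.6
time_s: 8.07
ee_pos: [0.5221, 0.0246, 0.1524]
tool_rot: [0.004, 1.0, 0.0, -0.0]
wrist_force: [-0.3, 0.4, -0.4]
finger_gap: 0.0388
finger_force: 60.7
[0.5221345  0.02489093 0.15245575] [ 1.06331523 -0.41018177 -1.80997019] 0.03958754460794975 [-7.87931975e-02  4.48430383e-01  1.89528758e+00  6.45625460e-05
  7.97808790e-01 -1.64216410e+00]
s5 origin 284 171 (384, 384, 3)
c5 origin 272 184 (384, 384, 3)
```

View pics/m5.png

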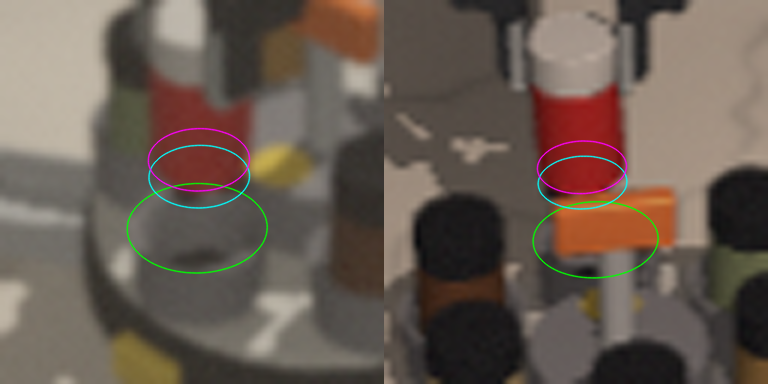

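The cartridge matches its overlay within 0.5 mm. The last row had fallen short, so I still need +2 mm in x and +5.5 mm in y. I correct that, then lower gently.

```bash
python3 -m handwheel '[[[0.21,0.56,0],0],[[0.21,0.56,0],0],[[0.21,0.56,0],0],[[0.21,0.56,-2],0],[[0.21,0.56,-2],0]]'
python3 -m handwheel '[[[0,0,-1],0],[[0,0,-1.5],0],[[0,0,-1.5],0],[[0,0,-1.5],0]]'
python3 -m handwheel '[[[0,0,-0.3],0],[[0,0,-0.5],0],[[0,0,-0.5],0],[[0,0,-0.5],0]]'
```

```text
time_s: 8.85
ee_pos: [0.5236, 0.0313, 0.1316]
tool_rot: [0.003, 1.0, 0.0, -0.001]
wrist_force: [-0.1, -0.8, -0.7]
finger_gap: 0.0394
finger_force: 60.7
time_s: 9.35
ee_pos: [0.5244, 0.0312, 0.1176]
tool_rot: [0.003, 1.0, 0.0, 0.0]
wrist_force: [0.2, -0.3, 0.1]
finger_gap: 0.0389
finger_force: 60.7
time_s: 9.85
ee_pos: [0.5242, 0.0313, 0.1124]
tool_rot: [0.003, 1.0, 0.0, 0.0]
wrist_force: [0.4, -0.2, -0.7]
finger_gap: 0.0394
finger_force: 60.7
```

```bash
python3 -m handwheel '[[[0,-0.05,-0.2],0],[[0,-0.05,-0.4],0],[[0,-0.05,-0.4],0],[[0,-0.05,-0.4],0]]'
python3 -m handwheel '[[[0,0,-0.2],0],[[0,0,-0.4],0],[[0,0,-0.4],0],[[0,0,-0.4],0]]'
```

```text
time_s: 10.35
ee_pos: [0.5243, 0.0308, 0.1084]
tool_rot: [0.003, 1.0, 0.0, 0.0]
wrist_force: [0.9, -0.2, -0.5]
finger_gap: 0.0388
finger_force: 60.7
time_s: 10.85
ee_pos: [0.5242, 0.0308, 0.1044]
tool_rot: [0.003, 1.0, 0.0, -0.0]
wrist_force: [0.1, 0.4, -1.2]
finger_gap: 0.0392
finger_force: 60.7
```

```bash
python3 -m handwheel '[[[0,0,-0.2],0],[[0,0,-0.5],0],[[0,0,-0.5],0],[[0,0,-0.5],0]]'
python3 -m handwheel '[[[0,0,-0.1],0],[[0,0,-0.1],0],[[0,0,-0.1],0]]'
python3 -m handwheel '[[[0,0,-0.1],0],[[0,0,-0.1],0],[[0,0,-0.1],0]]'
```

```text
time_s: 11.35
ee_pos: [0.5243, 0.0307, 0.0994]
tool_rot: [0.003, 1.0, 0.0, -0.0]
wrist_force: [-0.6, 0.2, -0.2]
finger_gap: 0.0387
finger_force: 60.7
time_s: 11.72
ee_pos: [0.5242, 0.0307, 0.0984]
tool_rot: [0.003, 1.0, 0.0, 0.0]
wrist_force: [0.4, -0.4, -1.1]
finger_gap: 0.039
finger_force: 60.7
time_s: 12.1
ee_pos: [0.5243, 0.0308, 0.0975]
tool_rot: [0.003, 1.0, 0.0, 0.0]
wrist_force: [0.1, -0.2, 1.1]
finger_gap: 0.0391
finger_force: 60.7
```

```bash
python3 -m handwheel '[[[0,0,-0.05],0],[[0,0,-0.05],0],[[0,0,-0.05],0]]'
python3 -m handwheel '[[[0,0,-0.05],0],[[0,0,-0.05],0],[[0,0,-0.05],0]]'
python3 -m handwheel '[[[0,0,-0.05],0],[[0,0,-0.05],0],[[0,0,-0.05],0]]'
```

```text
time_s: 12.48
ee_pos: [0.5243, 0.0307, 0.097]
tool_rot: [0.003, 1.0, 0.0, 0.0]
wrist_force: [-0.3, -1.2, 3.0]
finger_gap: 0.039
finger_force: 60.7
time_s: 12.85
ee_pos: [0.5243, 0.0307, 0.0965]
tool_rot: [0.003, 1.0, 0.0, 0.0]
wrist_force: [0.1, -0.7, 2.4]
finger_gap: 0.0388
finger_force: 60.8
time_s: 13.22
ee_pos: [0.5243, 0.0308, 0.096]
tool_rot: [0.003, 1.0, 0.0, 0.0]
wrist_force: [0.1, 0.0, 4.8]
finger_gap: 0.0389
finger_force: 60.9
```

```bash
cat > ck.py <<'E'
import sys
from station import manip
s=manip.get_state(); f=s['wrist_force']; print(f.round(1),s['moment'].round(2),s['ee_pos'].round(4))
sys.exit(0 if 2.5<f[2]<12 else 1)
E
python3 -m handwheel '[[[0,0,0],-5],[[0,0,0],-5],[[0,0,0],-5]]' >/dev/null && python3 ck.py &&
python3 -m handwheel '[[[0,0,0],-5],[[0,0,0],-5],[[0,0,0],-5]]' >/dev/null && python3 ck.py &&
python3 -m handwheel '[[[0,0,0],-5],[[0,0,0],-5],[[0,0,0],-5]]' >/dev/null && python3 ck.py &&
python3 -m handwheel '[[[0,0,0],-5],[[0,0,0],-5],[[0,0,0],-5]]' >/dev/null && python3 ck.py &&
python3 -m handwheel '[[[0,0,0],-5],[[0,0,0],-5],[[0,0,0],-5]]' >/dev/null && python3 ck.py &&
python3 -m handwheel '[[[0,0,0],-5],[[0,0,0],-5],[[0,0,0],-5]]' >/dev/null && python3 ck.py
```

```text
[ 1.  -0.8  4.4] [-0.22 -0.2   0.01] [0.5243 0.0307 0.096 ]
[ 0.5 -1.   3.6] [-0.26 -0.11  0.05] [0.5242 0.0307 0.0959]
[ 0.2 -0.1  4.6] [-0.15 -0.1   0.06] [0.5242 0.0308 0.0959]
[ 0.9 -0.5  4.3] [-0.11 -0.   -0.  ] [0.5242 0.0308 0.0959]
[0.7 1.1 3.8] [-0.01 -0.05 -0.01] [0.5242 0.0308 0.0959]
[ 0.2  0.9 -1.6] [ 0.22  0.05 -0.02] [0.5238 0.0308 0.0956]
```

```bash
python3 -m handwheel '[[[0,0,0],-2],[[0,0,-0.1],-2],[[0,0,-0.1],-2],[[0,0,-0.1],-2]]' >/dev/null; python3 ck.py
python3 -m handwheel '[[[0,0,-0.1],0],[[0,0,-0.1],0],[[0,0,-0.1],0]]' >/dev/null; python3 ck.py
```

```text
[ 0.4  2.4 -1.7] [ 0.52 -0.02  0.08] [0.5242 0.0308 0.0948]
[ 0.2  2.6 -0.2] [0.56 0.04 0.01] [0.5242 0.0308 0.0939]
```

```bash
python3 -m handwheel '[[[0,0.05,0],0],[[0,0.05,0],0],[[0,0.05,0],0]]' >/dev/null; python3 ck.py
python3 -m handwheel '[[[0,0,-0.1],0],[[0,0,-0.1],0],[[0,0,-0.1],0]]' >/dev/null; python3 ck.py
python3 -m handwheel '[[[0,0,-0.1],0],[[0,0,-0.1],0],[[0,0,-0.1],0]]' >/dev/null; python3 ck.py
```

```text
[-1.   0.1 -1.6] [ 0.01 -0.04  0.01] [0.5243 0.0311 0.0939]
[ 0.4 -0.4 -1.7] [ 0.05 -0.01 -0.01] [0.5243 0.0312 0.0929]
[-0.7 -0.7 -1. ] [ 0.06 -0.04 -0.  ] [0.5242 0.0312 0.0919]
```

```bash
python3 -m handwheel '[[[0,0,-0.05],0],[[0,0,-0.05],0],[[0,0,-0.05],0]]' >/dev/null; ! python3 ck.py && 
python3 -m handwheel '[[[0,0,-0.05],0],[[0,0,-0.05],0],[[0,0,-0.05],0]]' >/dev/null; ! python3 ck.py && 
python3 -m handwheel '[[[0,0,-0.05],0],[[0,0,-0.05],0],[[0,0,-0.05],0]]' >/dev/null;  python3 ck.py
```

```text
[ 0.2  0.2 -0.9] [0.01 0.01 0.03] [0.5242 0.0312 0.0914]
[-0.1 -0.6 -1.2] [-0.01 -0.04  0.01] [0.5242 0.0313 0.0909]
[-1.3  1.   4.7] [-0.03  0.1   0.04] [0.5244 0.0312 0.0906]
```

The foot is home at about 38 mm with no wedging. I release, lift, and check from near.

```bash
python3 -m handwheel '[[[0,0,0],0],[[0,0,0],0],[[0,0,0],0]]' 0.6
python3 -m handwheel '[[[0,0,3],0],[[0,0,8],0],[[0,0,14],0],[[0,0,14],0]]'
python3 -m handwheel '[[[0,-7,0],-48],[[0,-7,0],-48],[[0,-7,0],-48],[[0,-7,0],-48],[[0,-7,0],-48]]'
python3 - <<'E'
from ov import *
st=manip.get_state();print(st['ee_pos'],st['tool_rot'],st['q'][5])
snap('wrist','w6'); snap('side','s6');snap('scene','c6')
P=circ(.5242,.0305,.118,.0203)
ax=np.array([.5985,.0442])
a=overlay('w6',[(P,(0,255,0))],proj(load('w6'),[.56,.035,.12])[0],80,4)[:560]
b=overlay('s6',[(P,(0,255,0))],proj(load('s6'),[.53,.03,.1])[0],30,4);
M=np.zeros((600,800,3),np.uint8);M[:a.shape[0],:min(a.shape[1],560)]=a[:,:560];M[:240,560:]=b[:240,:240]
b=overlay('c6',[(P,(0,255,0))],proj(load('c6'),[.53,.03,.1])[0],30,4);M[250:490,560:]=b[:240,:240]
cv2.imwrite('pics/m6.png',M)
E
```

```text
time_s: 18.98
ee_pos: [0.5242, 0.0312, 0.0903]
tool_rot: [0.279, 0.96, 0.0, -0.0]
wrist_force: [0.5, -0.4, -0.4]
finger_gap: 0.0514
finger_force: 0.0
time_s: 19.48
ee_pos: [0.5256, 0.0312, 0.2344]
tool_rot: [0.279, 0.96, 0.001, 0.004]
wrist_force: [-0.4, -0.4, -0.0]
finger_gap: 0.0516
finger_force: 0.0
time_s: 20.1
ee_pos: [0.5239, -0.0388, 0.2294]
tool_rot: [0.647, 0.763, -0.0, -0.001]
wrist_force: [-0.1, 0.1, 0.1]
finger_gap: 0.0515
finger_force: 0.0
[ 0.5238529  -0.03876729  0.2293762 ] [ 6.46914390e-01  7.62562232e-01 -3.57588089e-04 -6.97566293e-04] -0.36344455138689513
w6 origin 309 33 (640, 640, 3)
s6 origin 288 167 (240, 240, 3)
c6 origin 276 185 (240, 240, 3)
```

View pics/m6.png

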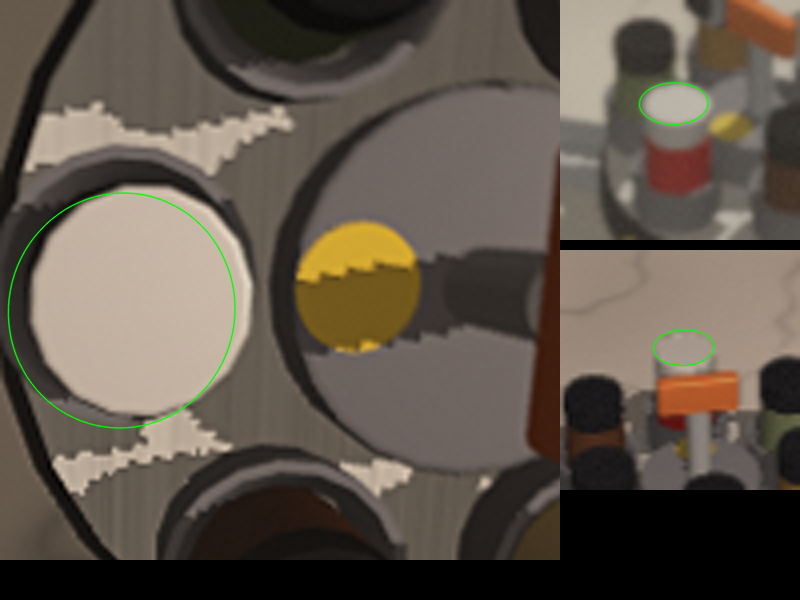

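The paprika cap top matches the 118 mm overlay in both the side and scene views, so it is seated. The wrist-view offset is the camera's known bias. Now for the bar.

```bash
python3 -m handwheel '[[[3,4,0],1],[[7.43,8.31,0],1],[[7.43,8.31,0],1],[[7.43,8.31,0],1]]'
python3 -m handwheel '[[[0,0,-3],0],[[0,0,-6],0],[[0,0,-9],0],[[0,0,-10.7],0],[[0,0,-10.7],0]]'
python3 -m handwheel '[[[0,0,0],0],[[0,0,0],0],[[0,0,0],0],[[0,0,0],0]]' 0.22
python3 -m handwheel '[[[0,0,0],0],[[0,0,0],0],[[0,0,0],0]]' 0.17; python3 ck.py
```

```text
time_s: 20.75
ee_pos: [0.5979, 0.0443, 0.2296]
tool_rot: [0.638, 0.77, -0.001, -0.001]
wrist_force: [-0.4, -0.6, 0.0]
finger_gap: 0.0513
finger_force: 0.0
time_s: 21.38
ee_pos: [0.5979, 0.0438, 0.1228]
tool_rot: [0.639, 0.769, -0.001, -0.001]
wrist_force: [0.2, 0.4, -0.1]
finger_gap: 0.0512
finger_force: 0.0
time_s: 21.88
ee_pos: [0.5989, 0.0444, 0.1239]
tool_rot: [0.638, 0.77, 0.0, 0.001]
wrist_force: [2.0, 0.0, 0.3]
finger_gap: 0.019
finger_force: 0.7
time_s: 22.25
ee_pos: [0.6002, 0.0446, 0.1241]
tool_rot: [0.639, 0.77, 0.002, 0.002]
wrist_force: [7.6, 2.6, 0.1]
finger_gap: 0.0147
finger_force: 7.3
[7.6 2.6 0.1] [ 0.37 -1.27  0.08] [0.6002 0.0446 0.1241]
```

Contact is on the +x pad, so the bar, or its 16 mm post at the fingertips, lies more to +x. I open, raise and shift.

```bash
python3 -m handwheel '[[[0,0,0],0],[[0,0,0],0],[[0.15,0.03,0.6],0],[[0.15,0.03,0.6],0]]' 0.3; python3 ck.py
python3 -m handwheel '[[[0,0,0],0],[[0,0,0],0],[[0,0,0],0]]' 0.2; python3 ck.py
python3 - <<'E'
from ov import *
snap('scene','c7');snap('side','s7');snap('wrist','w7')
a=cv2.resize(load('c7')['pixels'][190:260,270:360],None,fx=4,fy=4,interpolation=2);b=cv2.resize(load('s7')['pixels'][130:230,290:390],None,fx=4,fy=4,interpolation=2)
M=np.zeros((600,800,3),np.uint8);M[:280,:360]=a;M[:400,400:]=b;M[300:550,:400]=cv2.resize(load('w7')['pixels'],(400,250));cv2.imwrite('pics/m7.png',M)
E
```

```text
time_s: 22.75
ee_pos: [0.6003, 0.0446, 0.13]
tool_rot: [0.638, 0.77, 0.0, 0.0]
wrist_force: [-0.6, -1.0, -0.5]
finger_gap: 0.0256
finger_force: 0.0
[-0.6 -1.  -0.5] [ 0.02 -0.    0.03] [0.6003 0.0446 0.13  ]
time_s: 23.12
ee_pos: [0.6, 0.0447, 0.1293]
tool_rot: [0.638, 0.77, -0.0, -0.0]
wrist_force: [-0.2, 0.0, -0.4]
finger_gap: 0.0172
finger_force: 0.0
[-0.2  0.  -0.4] [-0.   -0.02  0.01] [0.6    0.0447 0.1293]
```

View pics/m7.png

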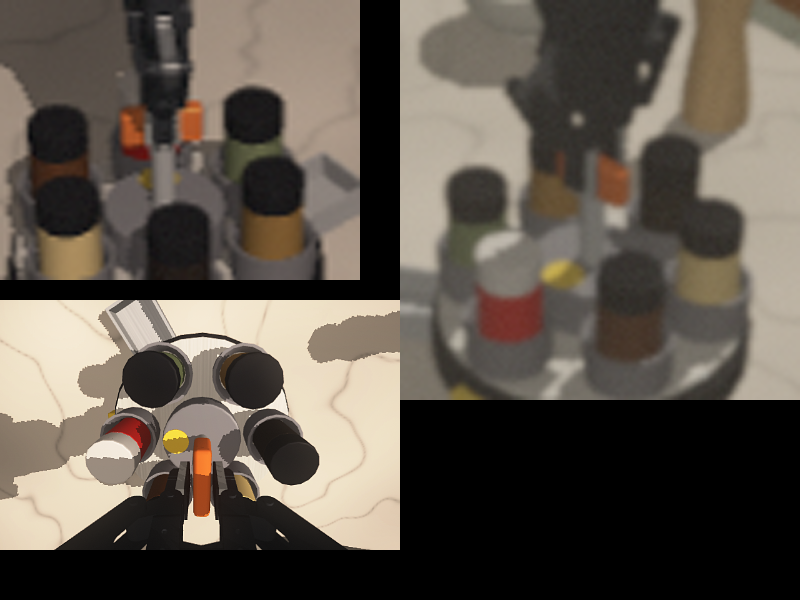

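The bar stands between the pads, aligned with them (wrist inset: bar at columns 194–211, pads at about 188 and 218). I close a bit more.

```bash
python3 -m handwheel '[[[0,0,0],0],[[0,0,0],0],[[0,0,0],0]]' 0.17; python3 ck.py; python3 -c "
from station import manip;s=manip.get_state();print(s['finger_gap'],s['finger_force'])"
```

```text
time_s: 23.65
ee_pos: [0.6, 0.0446, 0.1294]
tool_rot: [0.638, 0.77, 0.0, 0.0]
wrist_force: [-0.3, -0.3, 0.1]
finger_gap: 0.0145
finger_force: 0.0
[-0.3 -0.3  0.1] [ 0.01  0.01 -0.01] [0.6    0.0446 0.1294]
0.014526036081039459 0.0
```

```bash
python3 -m handwheel '[[[0,0,0],-4],[[0,0,0],-8],[[0,0,0],-12],[[0,0,0],-16],[[0,0,0],-20]]' >/dev/null; python3 ck.py
python3 -m handwheel '[[[0,0,0],-4],[[0,0,0],-8],[[0,0,0],-12],[[0,0,0],-12]]' >/dev/null; python3 ck.py
```

```text
[ 1.2 -1.4  1.3] [-0.18 -0.04  1.21] [0.6003 0.0445 0.1296]
[-0.6 -1.8  2.3] [-0.28  0.14  0.61] [0.6    0.0445 0.1296]
```

```bash
python3 -m handwheel '[[[0,0,0],-4],[[0,0,0],-8],[[0,0,0],-12],[[0,0,0],-16],[[0,0,0],-16]]' >/dev/null; python3 ck.py
python3 -m handwheel '[[[0,0,0],-3],[[0,0,0],-6],[[0,0,0],-9],[[0,0,0],-12],[[0,0,0],-12]]' >/dev/null; python3 ck.py
python3 -m handwheel '[[[0,0,0],0],[[0,0,0],0],[[0,0,0],0]]' ; python3 ck.py
python3 - <<'E'
from ov import *
snap('scene','c8');snap('side','s8')
ax=np.array([.5992,.0446])
t=np.radians(130.6);P=ax+.075*np.array([np.cos(t),np.sin(t)])
cv=[(circ(*P,.118,.0203),(0,255,0))]
a=overlay('c8',cv,(315,235),45,4);b=overlay('s8',cv,(335,190),50,4)
M=np.zeros((600,800,3),np.uint8);M[:360,:360]=a;M[:400,400:]=b;cv2.imwrite('pics/m8.png',M)
E
```

```text
[-3.1 -0.5  4. ] [-0.22  0.65  0.31] [0.5996 0.0446 0.1295]
[-6.1  0.7  4.7] [0.22 0.89 0.1 ] [0.5995 0.0449 0.1294]
time_s: 26.4
ee_pos: [0.5995, 0.0449, 0.1294]
tool_rot: [0.937, 0.348, -0.0, -0.0]
wrist_force: [-5.0, 2.3, 4.8]
finger_gap: 0.0145
finger_force: 8.6
[-5.   2.3  4.8] [0.21 0.87 0.2 ] [0.5995 0.0449 0.1294]
c8 origin 270 190 (360, 360, 3)
s8 origin 285 140 (400, 400, 3)
```

View pics/m8.png

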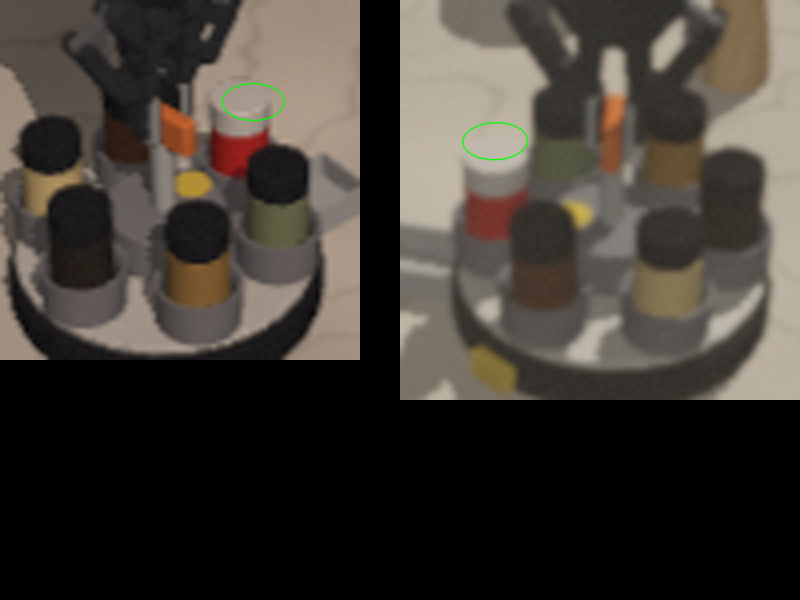

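The cartridge is at about 52°, past half way and lagging by the slack in the pads. I open and let the detent draw it on.

```bash
python3 -m handwheel '[[[0,0,0],0],[[0,0,0],0],[[0,0,0],0],[[0,0,0],0],[[0,0,0],0]]' 0.6; python3 ck.py
python3 - <<'E'
from ov import *
snap('scene','c9');snap('side','s9')
def blob(t,box):
    u0,v0,u1,v1=box; h=cv2.cvtColor(load(t)['pixels'],cv2.COLOR_BGR2HSV)[v0:v1,u0:u1].astype(int)
    m=((h[...,0]<8)|(h[...,0]>172))&(h[...,1]>110)&(h[...,2]>40); ys,xs=np.nonzero(m); return len(xs),xs.mean()+u0,ys.mean()+v0
for t in ('c8','c9'): print(t,blob(t,(318,215,345,240)))
for t in ('s8','s9'): print(t,blob(t,(295,175,325,205)))
for a in (52,56,60,63):
    th=np.radians(190.6-a);P=np.array([.5992+.075*np.cos(th),.0446+.075*np.sin(th),.08]);print(a,proj(load('c9'),P),proj(load('s9'),P))
E
```

```text
time_s: 27.12
ee_pos: [0.6001, 0.0446, 0.1294]
tool_rot: [0.938, 0.347, 0.0, 0.0]
wrist_force: [-0.0, -0.4, 0.2]
finger_gap: 0.0517
finger_force: 0.0
[-0.  -0.4  0.2] [ 0.06 -0.04 -0.06] [0.6001 0.0446 0.1294]
c8 (119, np.float64(328.5966386554622), np.float64(227.6638655462185))
c9 (120, np.float64(328.55), np.float64(227.7))
s8 (124, np.float64(307.94354838709677), np.float64(193.5241935483871))
s9 (125, np.float64(307.976), np.float64(193.56))
52 [[330.10668869 224.63929253]] [[307.92325954 189.27973999]]
56 [[331.50224575 225.47496643]] [[308.25632455 188.05985978]]
60 [[332.80553304 226.37236637]] [[308.72611732 186.86307782]]
63 [[333.71851691 227.08378916]] [[309.16594192 185.98384802]]
```

Run:
```python
from h import *
S=load('c8');D=load('s8')
s=lambda x,y:(S,np.array([270+(x+.5)/4-.5,190+(y+.5)/4-.5])); d=lambda x,y:(D,np.array([285+(x+.5)/4-.5,140+(y+.5)/4-.5]))
for n,p,q,a0 in [('pap',(240,97),(95,150),190.6),('cream',(50,132),(270,230),-49.4),('dark',(80,203),(332,165),10.6),('orange',(198,222),(272,108),70.6),('green',(278,165),(163,105),130.6)]:
    x,r=tri([s(*p),d(*q)]); v=x[:2]-[.598,.0435]; a=np.degrees(np.arctan2(v[1],v[0])); print(n,x.round(4),'r',np.linalg.norm(v).round(4),'turn cw',round((a0-a)%360,1),np.round(r,1).tolist())
```

```text
pap [0.545  0.0931 0.1176] r 0.0726 turn cw 53.7 [[0.0, -0.0], [0.0, 0.0]]
cream [ 0.5837 -0.0304  0.1155] r 0.0753 turn cw 51.6 [[-0.4, 0.3], [-0.4, -0.3]]
dark [ 0.655  -0.0041  0.1159] r 0.0742 turn cw 50.4 [[-0.1, 0.0], [-0.1, -0.0]]
orange [0.6679 0.0697 0.1129] r 0.0747 turn cw 50.0 [[0.0, -0.0], [0.0, 0.0]]
green [0.613  0.1171 0.1129] r 0.0751 turn cw 52.1 [[-0.5, 0.5], [-0.5, -0.4]]
```

Triangulating the caps gives a turn of about 51.5°, unchanged by releasing, so friction is holding it short. The pads now stand at exactly 60°, so closing them squares the bar up, in the forward direction only.

```bash
python3 -m handwheel '[[[0,0,0],0],[[0,0,0],0],[[0,0,0],0],[[0,0,0],0]]' 0.17; python3 ck.py
python3 -m handwheel '[[[0,0,0],0],[[0,0,0],0],[[0,0,0],0],[[0,0,0],0]]' 0.15; python3 ck.py
python3 - <<'E'
from ov import *
snap('scene','c10');snap('side','s10'); s=manip.get_state(); print(s['finger_gap'],s['finger_force'])
def blob(t,box):
    u0,v0,u1,v1=box; h=cv2.cvtColor(load(t)['pixels'],cv2.COLOR_BGR2HSV)[v0:v1,u0:u1].astype(int)
    m=((h[...,0]<8)|(h[...,0]>172))&(h[...,1]>110)&(h[...,2]>40); ys,xs=np.nonzero(m); return len(xs),xs.mean()+u0,ys.mean()+v0
for t in ('c9','c10'): print(t,blob(t,(318,215,345,240)))
for t in ('s9','s10'): print(t,blob(t,(295,175,325,205)))
E
```

```text
time_s: 27.72
ee_pos: [0.5996, 0.0451, 0.1294]
tool_rot: [0.938, 0.347, -0.0, -0.0]
wrist_force: [-4.1, 4.1, 1.9]
finger_gap: 0.0147
finger_force: 8.3
[-4.1  4.1  1.9] [0.73 0.51 0.16] [0.5996 0.0451 0.1294]
time_s: 28.22
ee_pos: [0.5999, 0.0454, 0.1295]
tool_rot: [0.938, 0.347, 0.0, -0.0]
wrist_force: [-2.1, 6.7, 2.1]
finger_gap: 0.013
finger_force: 10.6
[-2.1  6.7  2.1] [1.19 0.29 0.12] [0.5999 0.0454 0.1295]
0.013064386692745455 10.629853386199102
c9 (120, np.float64(328.55), np.float64(227.7))
c10 (111, np.float64(329.4864864864865), np.float64(228.23423423423424))
s9 (125, np.float64(307.976), np.float64(193.56))
s10 (110, np.float64(307.46363636363634), np.float64(192.02727272727273))
```

```bash
python3 -m handwheel '[[[-0.05,0.08,0],0],[[-0.05,0.08,0],0],[[-0.05,0.08,0],0],[[-0.05,0.08,0],0]]' 0.14; python3 ck.py
python3 -m handwheel '[[[0,0,0],0],[[0,0,0],0],[[0,0,0],0],[[0,0,0],0]]' 0.1; python3 ck.py
cat > bl.py <<'E'
from ov import *
import sys
t=sys.argv[1]
snap('scene','c'+t);snap('side','s'+t); s=manip.get_state(); print(s['finger_gap'],s['finger_force'])
def blob(t,box):
    u0,v0,u1,v1=box; h=cv2.cvtColor(load(t)['pixels'],cv2.COLOR_BGR2HSV)[v0:v1,u0:u1].astype(int)
    m=((h[...,0]<8)|(h[...,0]>172))&(h[...,1]>110)&(h[...,2]>40); ys,xs=np.nonzero(m); return len(xs),xs.mean()+u0,ys.mean()+v0
print(blob('c'+t,(318,215,345,240)),blob('s'+t,(295,175,325,205)))
E
python3 bl.py 11
```

```text
time_s: 28.82
ee_pos: [0.5997, 0.0453, 0.1295]
tool_rot: [0.938, 0.347, 0.0, 0.0]
wrist_force: [0.0, 0.4, 0.6]
finger_gap: 0.0121
finger_force: 12.9
[0.  0.4 0.6] [ 0.05 -0.06  0.11] [0.5997 0.0453 0.1295]
time_s: 29.32
ee_pos: [0.5998, 0.0455, 0.1297]
tool_rot: [0.938, 0.347, 0.0, 0.0]
wrist_force: [1.9, 1.9, 5.0]
finger_gap: 0.0104
finger_force: 60.2
[1.9 1.9 5. ] [ 0.49 -0.37 -0.61] [0.5998 0.0455 0.1297]
0.010627113212982455 60.219054222106934
(96, np.float64(331.2395833333333), np.float64(228.77083333333334)) (87, np.float64(307.5977011494253), np.float64(190.08045977011494))
```

```bash
python3 -m handwheel '[[[0,0,0],0],[[0,0,0],0],[[0,0,0],0],[[0,0,0],0],[[0,0,0],0]]' 0.6
python3 bl.py 12
python3 -m handwheel '[[[0,0,4],0],[[0,0,9],0],[[0,0,14],0],[[0,0,14],0]]'
python3 -m handwheel '[[[0,-5,5],0],[[0,-10,5],0],[[0,-15,5],0],[[0,-20,5],0],[[0,-20,5],0]]'
python3 bl.py 13
python3 - <<'E'
from ov import *
t=np.radians(130.6);cv=[]
ax=np.array([.5985,.0442])
for k in (130.6,): cv.append((circ(ax[0]+.075*np.cos(np.radians(k)),ax[1]+.075*np.sin(np.radians(k)),.118,.0203),(0,255,0)))
a=overlay('c13',cv,(315,235),50,4);b=overlay('s13',cv,(335,190),50,4)
cv2.imwrite('pics/m9.png',np.hstack([a,b]))
E
```

```text
time_s: 30.05
ee_pos: [0.5995, 0.0454, 0.1294]
tool_rot: [0.938, 0.347, -0.0, 0.0]
wrist_force: [0.8, 0.3, 0.1]
finger_gap: 0.0511
finger_force: 0.0
0.0510815523235275 0.0
(96, np.float64(331.2395833333333), np.float64(228.77083333333334)) (85, np.float64(307.54117647058825), np.float64(190.08235294117648))
time_s: 30.65
ee_pos: [0.6006, 0.0454, 0.2733]
tool_rot: [0.938, 0.347, 0.003, 0.001]
wrist_force: [-0.3, 0.0, -0.4]
finger_gap: 0.0508
finger_force: 0.0
time_s: 31.28
ee_pos: [0.5991, -0.1576, 0.3179]
tool_rot: [0.938, 0.346, -0.001, -0.0]
wrist_force: [0.7, -0.3, -0.9]
finger_gap: 0.0515
finger_force: 0.0
0.051237508278112874 0.0
(96, np.float64(331.2395833333333), np.float64(228.77083333333334)) (83, np.float64(307.3734939759036), np.float64(190.06024096385542))
c13 origin 265 185 (400, 400, 3)
s13 origin 285 140 (400, 400, 3)
```

View pics/m9.png

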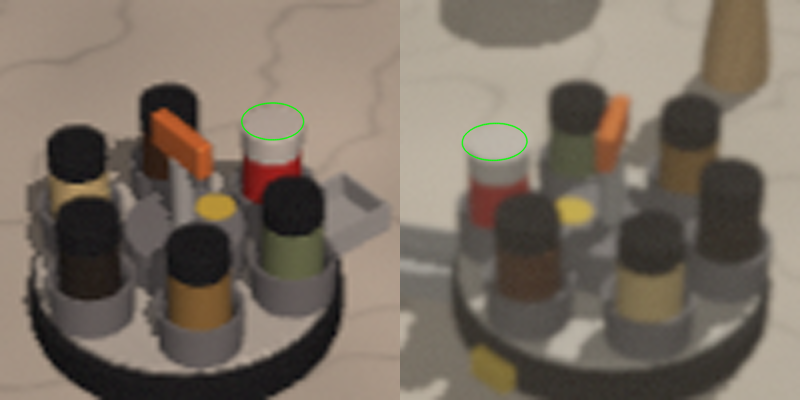

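The overlay at exactly 60° coincides with the paprika cap in both views. The other caps stand where their neighbours stood at the start: cream is at (284.5,220), where the first one was at (284.3,219.5). The wheel is still and the gripper is clear, so I hand in.

```bash
python3 -c "
from station import manip
print(manip.close_job())"
```

```text
the job is handed in; nothing more can be done
None
```

I handed the job in after about 31 s of robot time: the paprika cartridge sits home on the cup's floor, and the wheel stands one click clockwise with the cartridge at the chute and the gripper clear; the wheel stopped at about 51.5° when I first let go, so I squeezed the bar on to 60°.

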